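Clip a pastry cutter onto the snap hook

TASK

Put the steel pastry cutter away on the snap hook: lift it by its wooden grip, gently press its brass ring in through the red sprung gate so that the gate snaps shut behind it, then slide the ring along the hook to the closed end and let it hang there on the solid bar. Do not force the hook, and leave the other things on the table where they are.

Things in the scene. Friction and masses are not known exactly. Their poses are not given: they have to be found in the camera images.
- cutter: Round steel pastry cutter, 60 mm across and 36 mm tall, standing edge down, weight 100 to 210 g. On its flat top stands an upright round brass ring and on top of the ring a dark wooden grip. Origin: centre of the underside, z up. The ring lies in the cutter's own x-z plane (y is the ring's axis); the cutter looks the same turned half round.
- ring (a point): Centre of the brass ring, 62 mm above the cutter's underside. Wire 6 mm thick, inner diameter 44 mm, outer 56 mm: the two upright sides of the ring are centred 25 mm to the left and right along the cutter's x.
- grip (a point): Middle of the wooden grip, 107 mm above the cutter's underside. The grip is a block 28 mm (cutter x) by 14 mm (cutter y), from 88 to 122 mm above the underside. Pinch it across the 14 mm from above.
- stand: Fixed steel stand (base 100 by 70 mm, post 18 mm) carrying a snap hook: a flat, level, elongated loop of 7 mm round bar, centreline 150 mm above the table. Origin on the table, z up. The hook runs from the post along the stand's -y; its gated side faces the stand's -x; things are clipped in towards +x. The black block on the post reaches 12 mm above the centreline, its screw 24 mm.
- gate_tip (a point): Where the centre of the red gate's rounded free end is with the hook's clamp in mid position: 77 mm along -y from the stand's origin, 150 mm up. The clamp is adjustable: the whole hook really sits, at random, up to 10 mm either way along the stand's y and up to 5 mm along its x from this point and the other hook points, so find it by touch. It does not give under load.
- nose_tip (a point): Corner (bar centre) of the solid nose, in line with the gate, 10 mm beyond gate_tip along the stand's -y (3 mm gap); same clamp offset. From it a straight keeper lip points inward, ending 19 mm along +x. The ring's side gets past the gate's free end only when pressed in close along this lip (within about 3 mm), 18 to 27 mm deep; nearer the hinge the gate hits its stop.
- hook_end (a point): Centre of the end bar that closes the hook, same clamp offset as gate_tip: 51 mm beyond gate_tip along the stand's -y, midway between nose and back bar. The nose bar runs straight from nose_tip to 6 mm before the end bar.
- back_bar (a point): Point on the back bar across from gate_tip, same clamp offset: 34.5 mm from it along the stand's +x, centre to centre. It runs parallel to gate and nose. All bars are smooth, polished and 7 mm thick.
- gate_hinge (a point): Upright pin the gate swings on, 42 mm before gate_tip along the stand's +y, same clamp offset.
- gate (a joint): Angle of the red gate (rad): 0 shut, growing as it is pressed inward (towards the stand's +x), stop at 0.56. A spring shuts it; pressed near its free end it takes about 2 N to start opening and about 3 N at 0.5 rad, more nearer the hinge; the bars bear 14 N.
- jar: Glass jar with red label, 68 mm across, 100 mm tall; leave alone. Origin: centre of the underside.
- red_cutter: Red plastic pastry cutter with a knob, no ring, 72 mm across, 70 mm tall; leave alone. Origin: centre of the underside.
- mug: Blue mug, 80 mm across, 90 mm tall; leave alone. Origin: centre of the underside.
- bowl: White bowl, 150 mm across, 60 mm tall; leave alone. Origin: centre of the underside.
- spoon: Spoon lying on the table; leave alone. Origin: on the table beneath its middle.
- spice: Spice jar with black cap, 44 mm across, 95 mm tall; leave alone. Origin: centre of the underside.
Mind the look-alikes: they are no part of the job. Leave any green or pink look-alike of the cutter alone.

How it is judged:
On the way, in this order (a step that is already met when the one before it is completed fails the run):
1. the ring presses the gate open (value of joint gate above 0.22 rad and contact force between cutter and stand above 0.5 N), for 0.05 s.
2. one side of the ring is inside the hook and the gate has snapped shut behind it (x of ring in the frame of stand between -0.023 and 0.01 m and z of ring in the frame of stand between 0.115 and 0.17 m and value of joint gate below 0.08 rad), for 0.2 s.
At the end, for the whole second after the job is handed in: Released, the cutter hangs still and upright (within 0.5 rad) by its ring on the nose bar: ring centre 7 to 32 mm below the hook's centreline, -23 to +10 mm along the stand's x from the gate line, 27 to 62 mm beyond gate_tip along -y; gate shut (under 0.08 rad) (x of ring in the frame of stand between -0.023 and 0.01 m and y of ring in the frame of gate_tip between -0.062 and -0.027 m and z of ring in the frame of stand between 0.118 and 0.143 m and value of joint gate below 0.08 rad and angle between cutter's own z axis and vertical below 0.5 rad and linear speed of cutter below 0.05 m/s and contact force between cutter and stand above 0.3 N); the robot touches nothing.
It fails at once if the hook or its stand is loaded with more than 14 N (contact force between stand and anything else above 14 N).
It fails at once if a bystander on the table is moved more than 25 mm (distance of any of jar, red_cutter, mug, bowl, spoon, spice from where it was at the start of the episode above 0.025 m).
It also fails if it takes over 72 s, if anything falls off the work surface, if the arm or the gripper's body presses on something with over 40 N, if the wrist force passes 120 N, or if a joint passes its speed limit or range.

ROBOT

A 6-joint arm with a two-finger parallel gripper is mounted at the origin on the work surface. World frame = base frame: x ahead of the robot, y to its left, z up, the work surface at z = 0. Lengths are in m, angles in rad, forces in N, time in s.
With the tool pointing down it reaches from about 0.35 to 0.85 m from the base axis. Payload 8.1 kg.
Tool frame: the origin (TCP) lies at the very end of the fingers, on their centre line; the grasp point (between the pads) lies 19 mm behind it; z points along the fingers, y is the line along which they close (so a half turn about z gives the same grasp; the last joint's range is limited). The gripper opens to 93 mm and grips with 3 to 60 N. Pads are 15 mm wide; open, the fingers measure 128 mm over their backs; the gripper's body (75 mm by 188 mm) begins 65 mm behind the grasp point.
Start: joints at [-1.4, 0.13, 1.488, -0, 1.523, -0.085], TCP at [0.152, -0.58, 0.219] pointing down, gripper open.
Joint ranges: [-2.96, 2.96], [-0.89, 2.26], [0.02, 2.5], [-1.34, 4.48], [0, 2.73], [-2.66, 2.66]. Speed limits (rad/s): [2.39, 2.39, 2.79, 3.14, 3.14, 3.14].

INTERFACE

Orientations are given as a rotation vector (axis times angle).
In Python, from plant import monitor, eyes, ticket gives the robot as it stands.
- The arm moves only by the tool arm_command, never from a script. Its argument "deltas" is a list that holds one entry, the list of rows, each a list of 6 numbers: the shift along the world's x, y, z in cm, then the turn, a rotation vector about the world's x, y, z in degrees. In form: [[[tx, ty, tz, rx, ry, rz], ...]]. A call has 1 to 12 rows; each row shifts and turns the commanded pose from where the row before left it; what a row does not reach is not made up. A row lasts 1/12 s, in which the tool goes at most 41.7 mm and 7.16 degrees, less where a joint would pass 70% of its speed; a pose out of reach is approached as far as the arm can. A call is refused whole if a number of a shift passes 4.17 or a number of a turn 7.16, either way. A call with a gripper value outside its range is refused whole. "gripper" is the opening, from -1 (shut) to 1 (fully open), set as the call begins (left out, the last holds). The fingers move at their own pace and stop on an object; "squeeze" is the grip in N (left out, the last holds). Time passes only in rows, so rows that do not move let the fingers close. It gives the time, the measured TCP pose, the force, the opening and the grip force at its end, in the units of the state.
- monitor.read_state(): the state, without advancing time (a new reading comes with each control period).
- eyes.read_camera(name): name is "side" or "top"; returns the picture (480x640x3 uint8, blue, green, red); there is no depth.
- eyes.camera_model(name): a dict with "fx", "fy", "cx", "cy" (pixels), "rvec" (rotation vector, rad) and "tvec" (3), from world to camera coordinates, as OpenCV has them. Camera axes: x right, y down, z forward; pixel columns grow to the right and rows downward; lengths in m; the calibration is good to about 2 mm. A picture is of the moment at which its call begins. camera_model takes no time and is no camera call.
- ticket.close_job(): hands the job in; it is judged then, once.
The state is a dict: "t": time; "q": joint angles; "dq": joint speeds; "joint_torque": joint torques, N m; "tool_pos": TCP position; "orientation": TCP orientation; "force": force on the tool from outside, world axes, zero at the start; "wrist_torque": the same for the moment, N m; "opening": finger opening in m; "gripper_force": force on a finger pad.
Only numpy, scipy, OpenCV 4.12 (cv2) and the standard library are available. Lean on these libraries where they do the work, as an engineer would, in place of code of your own. Each camera call takes 0.05 s, during which the arm holds its last target. There are 200 camera calls.

## Working session

There is one attempt and no reset: what is moved stays moved. The work goes in short steps, Python scripts to look and compute and a tool call to move; the robot and the scene stay as the last step left them, time stands still between calls to the robot, and variables do not carry over. Pictures are saved under pics/ and viewed, at most 10 in all, crops included, and the job is handed in when it is done.

Besides the shell and the picture viewer there is one more tool, called as name([rows], argument=value, ...), one row to a line, values as JSON. arm_command: Moves the arm, as the interface text tells. Its arguments: {"type":"object","properties":{"deltas":{"type":"array"},"gripper":{"type":"number"},"squeeze":{"type":"number"}},"required":["deltas"]}

```bash
mkdir -p pics; ls; python3 - <<'E'
from plant import monitor, eyes
import cv2
for n in("side","top"):
    im=eyes.read_camera(n); cv2.imwrite(f"pics/{n}0.png",im); print(n,eyes.camera_model(n))
s=monitor.read_state(); print(s)
E
```

```text
pics
side {'fx': 457.8918433693744, 'fy': 457.8918433693744, 'cx': 321.0290357768688, 'cy': 232.54128781707698, 'rvec': array([ 2.31593113, -0.21087751,  0.07809997]), 'tvec': array([-0.48906296,  0.14819929,  0.973761  ])}
top {'fx': 616.0715622232749, 'fy': 616.0715622232749, 'cx': 309.01883088620497, 'cy': 251.2301236002481, 'rvec': array([ 2.2191129 , -2.18144981,  0.0874539 ]), 'tvec': array([-0.02308796,  0.5040659 ,  1.51391901])}
{'t': 0.1, 'q': array([-1.40038004e+00,  1.31085146e-01,  1.48911791e+00, -2.92961225e-05,
        1.52302470e+00, -8.53931727e-02]), 'dq': array([-0.00051321, -0.00129494, -0.00227884, -0.00011097,  0.00029076,
       -0.00169307]), 'joint_torque': array([ 2.03866679e-03, -5.61342645e+01, -4.93092942e+01,  7.71969650e-02,
        2.90700258e-02, -5.60047044e-05]), 'tool_pos': array([ 0.15174688, -0.57997663,  0.21772147]), 'orientation': array([-3.11431070e+00, -4.00523830e-01,  1.54996181e-04]), 'force': array([-0.66828114, -0.1656036 ,  0.62165419]), 'wrist_torque': array([-0.04618811,  0.00119715, -0.073833  ]), 'gripper_force': 0.0, 'opening': 0.0928966057087989}
```

View pics/side0.png

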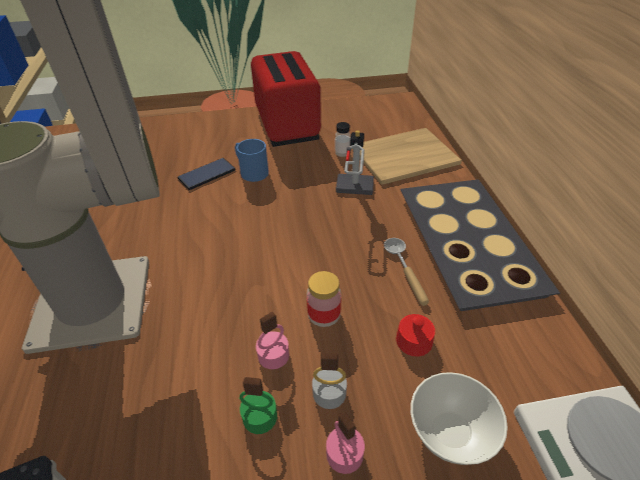

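View pics/top0.png

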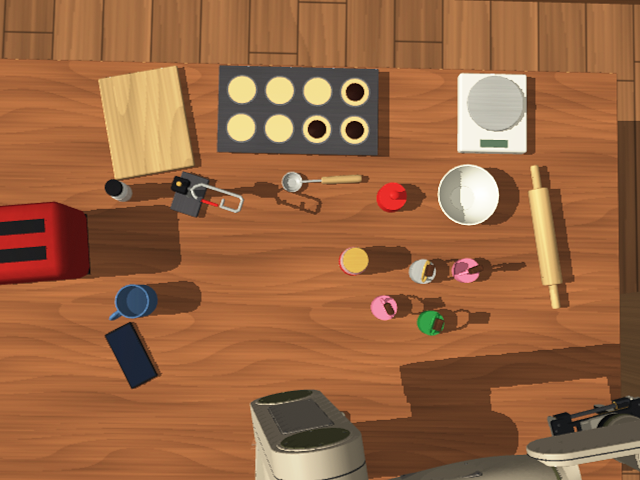

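The side view shows the steel cutter at about (330,385) with its grip at (330,365), and the stand at about (355,170). In the top view the cutter is at (422,271), its grip at (430,268), and the hook at about (215,197) with the red gate at (210,203). I'll zoom in on these.

```bash
cat > h.py <<'E'
import numpy as np, cv2
from plant import monitor, eyes
from scipy.spatial.transform import Rotation as R
M={n:eyes.camera_model(n) for n in("side","top")}
def ray(n,p):
    m=M[n]; Rm=cv2.Rodrigues(m["rvec"])[0]
    d=Rm.T@np.array([(p[0]-m["cx"])/m["fx"],(p[1]-m["cy"])/m["fy"],1]); c=-Rm.T@m["tvec"]
    return c,d/np.linalg.norm(d)
def plane(n,p,z): c,d=ray(n,p); return c+d*(z-c[2])/d[2]
def tri(a,b):
    c1,d1=ray("side",a); c2,d2=ray("top",b)
    s=np.linalg.lstsq(np.c_[d1,-d2],c2-c1,rcond=None)[0]
    x,y=c1+s[0]*d1,c2+s[1]*d2; return (x+y)/2,np.linalg.norm(x-y)
def proj(n,P):
    m=M[n]; K=np.array([[m["fx"],0,m["cx"]],[0,m["fy"],m["cy"]],[0,0,1.]])
    return cv2.projectPoints(np.atleast_2d(np.array(P,float)),m["rvec"],m["tvec"],K,None)[0].reshape(-1,2)
def crop(im,x,y,w,h,k): return cv2.resize(im[y:y+h,x:x+w],None,fx=k,fy=k,interpolation=cv2.INTER_CUBIC)
E
python3 - <<'E'
from h import *
s=cv2.imread("pics/side0.png");t=cv2.imread("pics/top0.png")
a=np.hstack([crop(s,300,350,80,60,5),crop(s,325,120,80,80,5)[:300]])
a=np.hstack([crop(s,300,350,66,50,6)[:300],crop(s,322,120,66,75,6)[:450][:300]])
def c(im,x,y): return crop(im,x,y,50,37,8)[:296]
top=np.hstack([c(s,305,352),crop(s,325,122,100,74,4)])
bot=np.hstack([c(t,400,250),crop(t,165,165,100,74,4)])
cv2.imwrite("pics/z.png",np.vstack([top,bot]))
E
```

```text
(no output)
```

View pics/z.png

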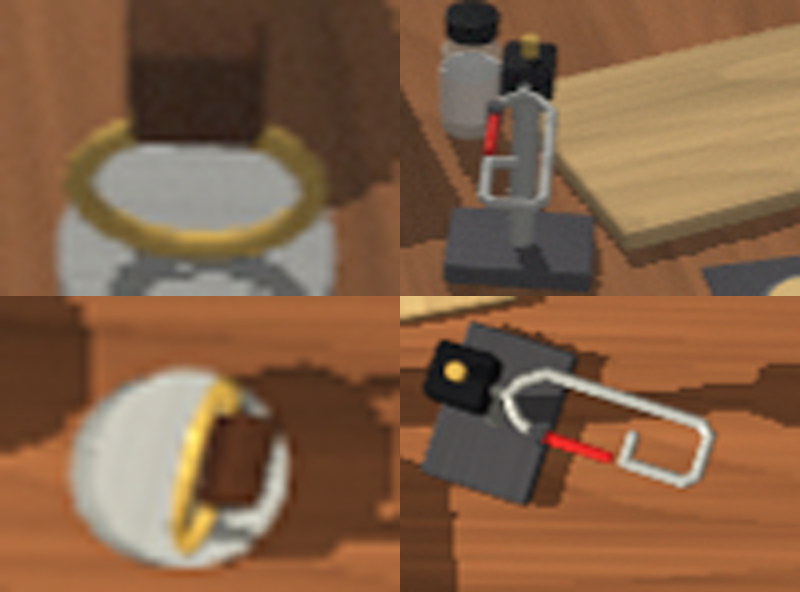

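The zoomed crops show the brass ring, the dark grip and the hook clearly, with the red gate, nose, keeper lip and end bar visible in both views. Next I'll turn these pixels into positions.

```bash
python3 - <<'E'
from h import *
np.set_printoptions(precision=4,suppress=True)
s=cv2.imread("pics/side0.png");t=cv2.imread("pics/top0.png")
cv=lambda u,v,x,y,k,ox=0,oy=0:((u-ox+.5)/k-.5+x,(v-oy+.5)/k-.5+y)
S1=lambda u,v:cv(u,v,305,352,8); S2=lambda u,v:cv(u,v,325,122,4,400)
T1=lambda u,v:cv(u,v,400,250,8,0,296); T2=lambda u,v:cv(u,v,165,165,4,400,296)
print("ring L/R ends tri",tri(S1(75,183),T1(228,392)),tri(S1(75,183),T1(188,543)),tri(S1(316,183),T1(228,392)),tri(S1(316,183),T1(188,543)))
# hook, z=.15
H={"gatetip":((487,153),(611,457)),"nose":((485,163),(623,463)),"corner":((484,197),(686,483)),"far":((543,201),(709,432)),"endmid":((513,200),(698,458)),"lipend":((517,160),(632,434)),"hinge":((494,108),(547,438))}
for k,(a,b) in H.items(): print(k,"top",plane("top",T2(*b),.15),"side",plane("side",S2(*a),.15),"tri",*tri(S2(*a),T2(*b)))
for p in [(470,322),(578,355),(528,503),(422,470)]: print("base",plane("top",T2(*p),.012))
print("base side",[plane("side",S2(*p),.012) for p in [(452,210),(592,212),(597,265),(445,262)]])
# masks
def blob(im,lo,hi,box):
    x,y,w,h=box; hs=cv2.cvtColor(im,cv2.COLOR_BGR2HSV)[y:y+h,x:x+w]
    m=cv2.inRange(hs,lo,hi); n,l,st,c=cv2.connectedComponentsWithStats(m)
    i=1+np.argmax(st[1:,4]); return c[i]+[x,y],st[i]+[x,y,0,0,0],cv2.minAreaRect(np.argwhere(l==i)[:,::-1].astype(np.float32)+np.float32([x,y]))
for n,im,b in(("side",s,(315,350,30,25)),("top",t,(424,262,14,18))):
    x,y,w,h=b
    for row in cv2.cvtColor(im,cv2.COLOR_BGR2GRAY)[y:y+h,x:x+w]: print(n,' '.join(f"{v:3d}" for v in row))
print(t[268,430],s[360,329])
E
```

```text
ring L/R ends tri (array([ 0.4567, -0.2967,  0.0779]), np.float64(0.04839346247789955)) (array([ 0.4347, -0.2889,  0.0641]), np.float64(0.0024338652030220813)) (array([ 0.4823, -0.3001,  0.0679]), np.float64(0.0016871067198331125)) (array([ 0.4599, -0.2937,  0.0623]), np.float64(0.0484920322709695))
gatetip top [0.5978 0.1976 0.15  ] side [0.5958 0.2017 0.15  ] tri [0.5961 0.1974 0.153 ] 0.002695087634747987
nose top [0.5946 0.1907 0.15  ] side [0.5924 0.1918 0.15  ] tri [0.5933 0.1908 0.1507] 0.0023160979917282655
corner top [0.5838 0.1548 0.15  ] side [0.5844 0.1584 0.15  ] tri [0.5835 0.1545 0.1528] 3.086657049556155e-06
far top [0.6132 0.1425 0.15  ] side [0.6169 0.1481 0.15  ] tri [0.6138 0.1418 0.1547] 0.0025506732356546644
endmid top [0.5982 0.1484 0.15  ] side [0.6002 0.1524 0.15  ] tri [0.5984 0.148  0.1533] 0.001218850147680153
lipend top [0.6112 0.186  0.15  ] side [0.6116 0.1912 0.15  ] tri [0.6104 0.1856 0.154 ] 0.0004937753310521225
hinge top [0.608 0.234 0.15 ] side [0.6105 0.2483 0.15  ] tri [0.6065 0.2323 0.1606] 7.393349297938831e-05
base [0.6993 0.3056 0.012 ]
base
[... 3749 characters left out ...]
49 115 123  58  62
top 197  98  53  49  59  63  61  58  55  58 156 163  66  63
top 168  77  47  53  60  64  60  56  51  71 162 169  83  66
top 149  64  49  57  62  60  58  54  45 110 186 168  83  67
top 126  62  49  59  65  59  58  56  47 118 190 165  76  67
top  99  66  51  61  65  60  60  57  58 152 208 159  61  68
top  78  49  53  60  64  62  60  54  72 158 204 152  63  68
top  85  65  53  52  54  52  52  51 123 190 186 121  65  70
top 122 137 100  72  80  83 100 116 166 202 158  77  67  69
top 158 201 165 129 164 177 194 207 203 182 118  62  67  68
top 183 197 143 110 156 192 189 193 196 150  75  65  68  68
top 189 170 120 112 113 112 111 150 156  96  65  68  70  69
[31 51 87] [27 38 53]
```

arm_command([
  [[2.56,2.38,0,0,0,-2.33],[2.56,2.38,0,0,0,-2.33],[2.56,2.38,0,0,0,-2.33],[2.56,2.38,0,0,0,-2.33],[2.56,2.38,0,0,0,-2.33],[2.56,2.38,0,0,0,-2.33],[2.56,2.38,0,0,0,-2.33],[2.56,2.38,0,0,0,-2.33],[2.56,2.38,0,0,0,-2.33],[2.56,2.38,0,0,0,-2.33],[2.56,2.38,0,0,0,-2.33],[2.56,2.38,0,0,0,-2.33]],
], gripper=0.1, squeeze=40)

```text
t: 1.1
tool_pos: [0.4599, -0.2933, 0.2183]
orientation: [-3.12, 0.367, 0.001]
force: [0.4, -1.0, -0.4]
opening: 0.051
gripper_force: 0.0
```

arm_command([
  [[0,0,-1,0,0,0],[0,0,-1,0,0,0],[0,0,-1,0,0,0],[0,0,-1,0,0,0],[0,0,-1,0,0,0],[0,0,-1,0,0,0],[0,0,-1,0,0,0],[0,0,-1,0,0,0],[0,0,0,0,0,0],[0,0,0,0,0,0]],
])

```text
t: 1.93
tool_pos: [0.4585, -0.2947, 0.1378]
orientation: [-3.12, 0.364, 0.002]
force: [-0.1, 0.0, 0.3]
opening: 0.0515
gripper_force: 0.0
```

```bash
python3 - <<'E'
from h import *
np.set_printoptions(precision=4,suppress=True)
st=monitor.read_state(); Rm=R.from_rotvec(st["orientation"]).as_matrix(); print(st["t"],st["tool_pos"],Rm,st["force"],st["opening"],st["q"])
s=eyes.read_camera("side");t=eyes.read_camera("top")
cv2.imwrite("pics/h.png",np.hstack([crop(s,270,315,100,75,4)[:300],crop(t,390,225,100,75,4)]))
st2=st["tool_pos"]; print(proj("side",[st2]),proj("top",[st2]))
E
```

```text
1.9333 [ 0.4585 -0.2947  0.1378] [[ 0.9731 -0.2304 -0.0012]
 [-0.2304 -0.9731  0.001 ]
 [-0.0014 -0.0007 -1.    ]] [-0.1112  0.0056  0.3255] 0.05147541754486091 [-0.6653  0.0366  1.7368  0.      1.3697  1.1379]
[[329.1866 351.0279]] [[432.1958 270.2212]]
```

View pics/h.png

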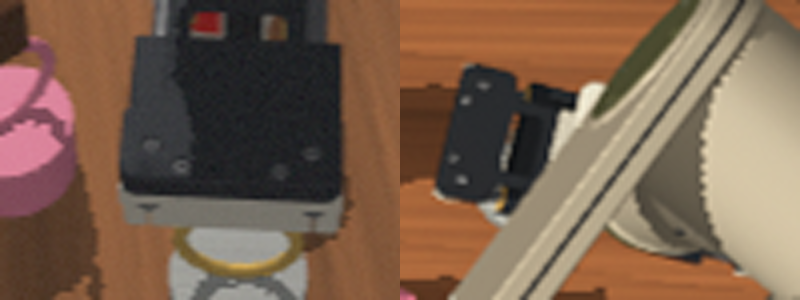

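The fingers are centred over the ring: the ring centre is at about (329.5,375) in the side view, and the TCP projects to column 329. I'll descend and grip.

arm_command([
  [[0,0,-1,0,0,0],[0,0,-1,0,0,0],[0,0,-1,0,0,0],[0,0,-0.9,0,0,0],[0,0,-0.8,0,0,0],[0,0,0,0,0,0],[0,0,0,0,0,0],[0,0,0,0,0,0]],
])

```text
t: 2.7
tool_pos: [0.4592, -0.295, 0.0918]
orientation: [3.12, -0.364, 0.0]
force: [-0.7, 0.2, 1.2]
opening: 0.051
gripper_force: 0.0
```

arm_command([
  [[0,0,0,0,0,0],[0,0,0,0,0,0],[0,0,0,0,0,0],[0,0,0,0,0,0],[0,0,0,0,0,0],[0,0,0,0,0,0],[0,0,0,0,0,0],[0,0,0,0,0,0]],
], gripper=-1, squeeze=40)

```text
t: 3.37
tool_pos: [0.459, -0.2949, 0.0917]
orientation: [-3.12, 0.364, -0.0]
force: [0.1, 0.7, -0.0]
opening: 0.0138
gripper_force: 40.0
```

arm_command([
  [[0,0,0.5,0,0,0],[0,0,1,0,0,0],[0,0,1.5,0,0,0],[0,0,1.5,0,0,0],[0,0,1.5,0,0,0],[0,0,1.5,0,0,0],[0,0,1.5,0,0,0],[0,0,1.5,0,0,0],[0,0,1.5,0,0,0],[0,0,1,0,0,0],[0,0,0,0,0,0],[0,0,0,0,0,0]],
])

```text
t: 4.37
tool_pos: [0.4594, -0.2951, 0.2224]
orientation: [3.12, -0.364, 0.002]
force: [-0.6, -0.2, -2.4]
opening: 0.0137
gripper_force: 40.0
```

```bash
python3 - <<'E'
from h import *
np.set_printoptions(precision=4,suppress=True)
st=monitor.read_state(); p=st["tool_pos"]; print(st["t"],p,st["force"],st["opening"])
s=eyes.read_camera("side")
c=p+[0,0,-.0297]; e=np.array([.9731,-.2304,0])*.025
q=proj("side",[c,c+e,c-e]); print(q)
x,y=(q[0]-[40,40]).astype(int); im=crop(s,x,y,80,80,7); print(x,y)
for a in q: cv2.circle(im,(int((a[0]-x+.5)*7),int((a[1]-y+.5)*7)),4,(255,0,255),-1)
cv2.imwrite("pics/l.png",im)
E
```

```text
4.3667 [ 0.4594 -0.2951  0.2224] [-0.5502 -0.1923 -2.4453] 0.013725449819820277
[[329.9116 330.9497]
 [346.6183 331.6297]
 [313.2617 330.2721]]
289 290
```

View pics/l.png

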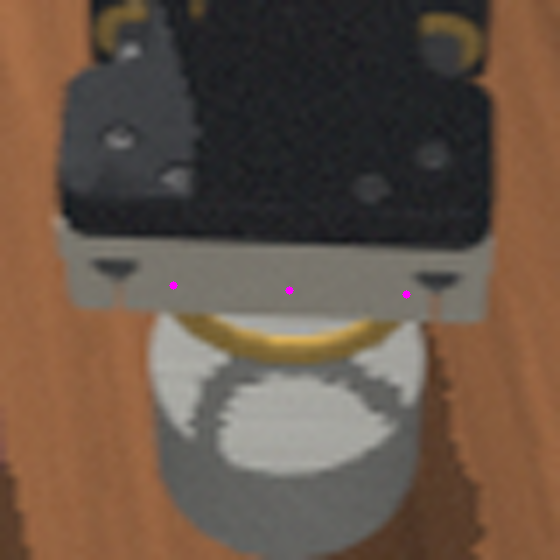

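The cutter hangs upright and centred under the gripper, with the ring bottom at crop column 290 and the TCP projecting to the same column. I'll carry it to a point in front of the gate.

arm_command([
  [[0.48,2.8,0,0,0,-0.3],[0.48,2.8,0,0,0,-0.3],[0.48,2.8,0,0,0,-0.3],[0.48,2.8,0,0,0,-0.3],[0.48,2.8,0,0,0,-0.3],[0.48,2.8,0,0,0,-0.3],[0.48,2.8,0,0,0,-0.3],[0.48,2.8,0,0,0,-0.3],[0.48,2.8,0,0,0,-0.3]],
])

```text
t: 5.17
tool_pos: [0.5015, -0.0413, 0.2201]
orientation: [-3.111, 0.438, 0.004]
force: [-0.8, -0.2, -0.3]
opening: 0.0137
gripper_force: 40.0
```

arm_command([
  [[0.49,2.87,0,0,0,0],[0.49,2.87,0,0,0,0],[0.49,2.87,0,0,0,0],[0.49,2.87,0,0,0,0],[0.49,2.87,0,0,0,0],[0.49,2.87,0,0,0,0],[0.49,2.87,0,0,0,0],[0.49,2.87,0,0,0,0],[0.49,2.87,0,0,0,0],[0,0,0,0,0,0],[0,0,0,0,0,0],[0,0,0,0,0,0]],
])

```text
t: 6.17
tool_pos: [0.5456, 0.2149, 0.2203]
orientation: [3.11, -0.436, -0.003]
force: [-0.5, -0.8, -2.0]
opening: 0.014
gripper_force: 40.0
```

arm_command([
  [[0,0,-1,0,0,0],[0,0,-1,0,0,0],[0,0,-1,0,0,0],[0,0,-0.8,0,0,0],[0,0,-0.5,0,0,0],[0,0,0,0,0,0],[0,0,0,0,0,0],[0,0,0,0,0,0],[0,0,0,0,0,0]],
])

```text
t: 6.92
tool_pos: [0.5468, 0.2156, 0.1794]
orientation: [-3.11, 0.437, -0.002]
force: [0.5, 0.3, -1.8]
opening: 0.0139
gripper_force: 40.0
```

```bash
python3 - <<'E'
from h import *
np.set_printoptions(precision=4,suppress=True)
st=monitor.read_state(); p=st["tool_pos"]; Rm=R.from_rotvec(st["orientation"]).as_matrix()
print(st["t"],p,Rm[:,0],Rm[2],st["force"],st["opening"])
s=eyes.read_camera("side");t=eyes.read_camera("top")
print(proj("side",p),proj("top",p))
cv2.imwrite("pics/a.png",np.hstack([crop(s,310,100,80,110,5)[:550],crop(t,165,150,80,110,5)[:550]]))
E
```

```text
6.9167 [0.5468 0.2156 0.1794] [ 0.9612 -0.2757  0.0011] [ 0.0011 -0.0007 -1.    ] [ 0.4603  0.2612 -1.7997] 0.013895461453826944
[[325.0106 148.3115]] [[206.9264 225.8483]]
```

View pics/a.png

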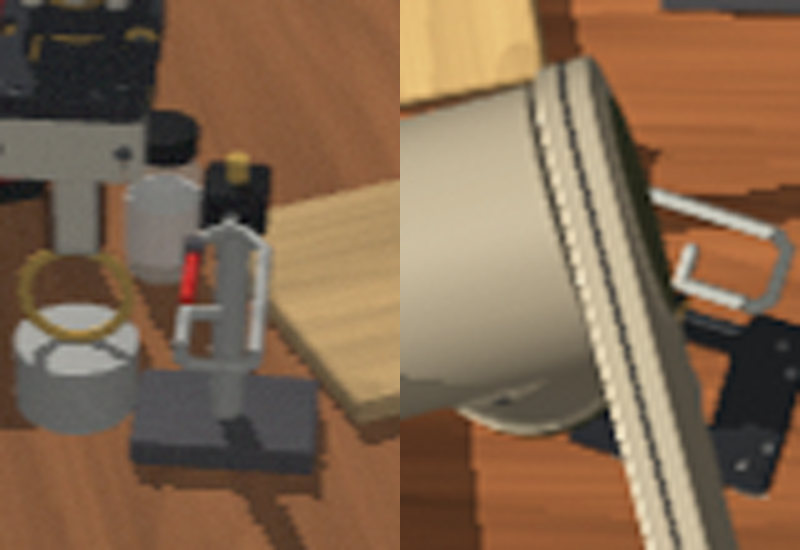

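The side view shows the ring's right side at crop (128,292), the gate tip at about (188,302) and the nose at about (181,314). All three lie at nearly the same height, so I can compare them within this one view.

```bash
python3 - <<'E'
from h import *
np.set_printoptions(precision=4,suppress=True)
xh=np.array([.9613,-.2756,0]);u=np.array([-.2756,-.9613,0])
f=lambda a,b:plane("side",((a+.5)/5-.5+310,(b+.5)/5-.5+100),.15)
p=np.array([.5468,.2156,.15]); pr=p+.025*xh
print("pred side px",(proj("side",[pr,p-.025*xh])-[310,100]+.5)*5)
for n,a in dict(ringR=(128,292),ringL=(24,292),tipend=(188,304),nose=(182,314),corner=(180,358),endmid=(218,364),lipend=(222,312),backbar=(266,305)).items():
    d=f(*a)-pr; print(n,f(*a),"rel ring side: x %.1f  -y %.1f mm"%(d@xh*1e3,d@u*1e3))
E
```

```text
pred side px [[130.0412 299.3066]
 [ 25.7793 294.1172]]
ringR [0.5713 0.2145 0.15  ] rel ring side: x -1.2  -y -5.7 mm
ringL [0.5224 0.224  0.15  ] rel ring side: x -50.8  -y -1.3 mm
tipend [0.5972 0.1992 0.15  ] rel ring side: x 28.0  -y 1.9 mm
nose [0.5926 0.1916 0.15  ] rel ring side: x 25.7  -y 10.4 mm
corner [0.5841 0.1572 0.15  ] rel ring side: x 26.9  -y 45.9 mm
endmid [0.6002 0.1493 0.15  ] rel ring side: x 44.6  -y 49.1 mm
lipend [0.6115 0.1896 0.15  ] rel ring side: x 44.4  -y 7.1 mm
backbar [0.6333 0.1913 0.15  ] rel ring side: x 64.9  -y -0.5 mm
```

arm_command([
  [[0.48,-0.14,0,0,0,0],[0.48,-0.14,0,0,0,0],[0.48,-0.14,0,0,0,0],[0.1,-0.03,0,0,0,0],[0,0,0,0,0,0],[0,0,0,0,0,0]],
])

```text
t: 7.52
tool_pos: [0.5618, 0.2108, 0.1784]
orientation: [3.111, -0.438, -0.001]
force: [0.2, 0.4, -1.7]
opening: 0.014
gripper_force: 40.0
```

arm_command([
  [[0.1,-0.03,0,0,0,0],[0.1,-0.03,0,0,0,0],[0,0,0,0,0,0],[0,0,0,0,0,0]],
])

```text
t: 7.85
tool_pos: [0.5637, 0.2104, 0.1787]
orientation: [-3.111, 0.437, -0.0]
force: [-0.2, -0.1, -1.1]
opening: 0.0139
gripper_force: 40.0
```

arm_command([
  [[0.1,-0.03,0,0,0,0],[0,0,0,0,0,0],[0,0,0,0,0,0]],
])

```text
t: 8.1
tool_pos: [0.5647, 0.21, 0.1786]
orientation: [-3.111, 0.437, -0.0]
force: [-0.1, 0.0, -0.8]
opening: 0.014
gripper_force: 40.0
```

arm_command([
  [[0.1,-0.03,0,0,0,0],[0,0,0,0,0,0],[0,0,0,0,0,0]],
])

```text
t: 8.35
tool_pos: [0.5658, 0.2097, 0.1786]
orientation: [3.111, -0.437, 0.0]
force: [-0.0, 0.6, -1.2]
opening: 0.0137
gripper_force: 40.0
```

arm_command([
  [[0.1,-0.03,0,0,0,0],[0,0,0,0,0,0],[0,0,0,0,0,0]],
])

```text
t: 8.6
tool_pos: [0.5668, 0.2094, 0.1786]
orientation: [-3.111, 0.437, 0.0]
force: [-0.4, -0.4, -1.2]
opening: 0.0137
gripper_force: 40.0
```

arm_command([
  [[0.1,-0.03,0,0,0,0],[0,0,0,0,0,0],[0,0,0,0,0,0]],
])

```text
t: 8.85
tool_pos: [0.5678, 0.2091, 0.1786]
orientation: [3.111, -0.437, -0.0]
force: [-0.3, -0.1, -1.0]
opening: 0.0138
gripper_force: 40.0
```

arm_command([
  [[0.1,-0.03,0,0,0,0],[0,0,0,0,0,0],[0,0,0,0,0,0]],
])

```text
t: 9.1
tool_pos: [0.5684, 0.2089, 0.1784]
orientation: [3.111, -0.437, -0.001]
force: [-2.0, 0.2, -0.8]
opening: 0.0137
gripper_force: 40.0
```

arm_command([
  [[0.1,-0.03,0,0,0,0],[0,0,0,0,0,0],[0,0,0,0,0,0]],
])

```text
t: 9.35
tool_pos: [0.5696, 0.2085, 0.1785]
orientation: [3.111, -0.437, -0.001]
force: [-2.0, 1.1, -1.2]
opening: 0.0139
gripper_force: 40.0
```

arm_command([
  [[0.1,-0.03,0,0,0,0],[0,0,0,0,0,0],[0,0,0,0,0,0]],
])

```text
t: 9.6
tool_pos: [0.5707, 0.2082, 0.1785]
orientation: [3.111, -0.437, -0.0]
force: [-2.2, 1.1, -0.8]
opening: 0.0136
gripper_force: 40.0
```

arm_command([
  [[0.19,-0.055,0,0,0,0],[0.19,-0.055,0,0,0,0],[0.19,-0.055,0,0,0,0],[0,0,0,0,0,0],[0,0,0,0,0,0]],
])

```text
t: 10.02
tool_pos: [0.5766, 0.2064, 0.1787]
orientation: [3.111, -0.438, 0.0]
force: [-1.8, 0.2, -2.0]
opening: 0.0139
gripper_force: 40.0
```

arm_command([
  [[-0.03,-0.1,0,0,0,0],[0,0,0,0,0,0],[0,0,0,0,0,0]],
])

```text
t: 10.27
tool_pos: [0.5761, 0.2054, 0.1786]
orientation: [3.111, -0.438, -0.0]
force: [-2.0, -0.0, -1.3]
opening: 0.0139
gripper_force: 40.0
```

arm_command([
  [[-0.03,-0.1,0,0,0,0],[0,0,0,0,0,0],[0,0,0,0,0,0]],
])

```text
t: 10.52
tool_pos: [0.5758, 0.2044, 0.1786]
orientation: [3.111, -0.437, -0.0]
force: [-2.3, -0.9, -1.4]
opening: 0.0138
gripper_force: 40.0
```

arm_command([
  [[-0.03,-0.1,0,0,0,0],[0,0,0,0,0,0],[0,0,0,0,0,0]],
])

```text
t: 10.77
tool_pos: [0.5755, 0.2033, 0.1786]
orientation: [3.111, -0.438, -0.0]
force: [-3.6, -2.2, -1.4]
opening: 0.0138
gripper_force: 40.0
```

arm_command([
  [[-0.03,-0.1,0,0,0,0],[0,0,0,0,0,0],[0,0,0,0,0,0]],
])

```text
t: 11.02
tool_pos: [0.5752, 0.2022, 0.1785]
orientation: [3.11, -0.438, -0.0]
force: [-1.7, -1.7, -1.6]
opening: 0.0136
gripper_force: 40.0
```

arm_command([
  [[-0.03,-0.1,0,0,0,0],[0,0,0,0,0,0],[0,0,0,0,0,0]],
])

```text
t: 11.27
tool_pos: [0.575, 0.2018, 0.1786]
orientation: [-3.111, 0.437, -0.0]
force: [-0.7, 0.2, -2.9]
opening: 0.0137
gripper_force: 40.0
```

```bash
python3 - <<'E'
from h import *
np.set_printoptions(precision=4,suppress=True)
st=monitor.read_state(); p=st["tool_pos"]
xh=np.array([.9613,-.2756,0]);u=np.array([-.2756,-.9613,0])
print(st["t"],p,st["force"],"F x %.1f u %.1f"%(st["force"]@xh,st["force"]@u),st["wrist_torque"])
s=eyes.read_camera("side")
q=p+.025*xh; q[2]=.15; print((proj("side",q)-[325,120]+.5)*10)
cv2.imwrite("pics/b.png",crop(s,325,120,50,60,10))
E
```

```text
11.2667 [0.575  0.2018 0.1786] [-0.6702  0.2438 -2.8808] F x -0.7 u -0.0 [ 0.1553  0.3304 -0.0204]
[[238.2814 418.2851]]
```

View pics/b.png

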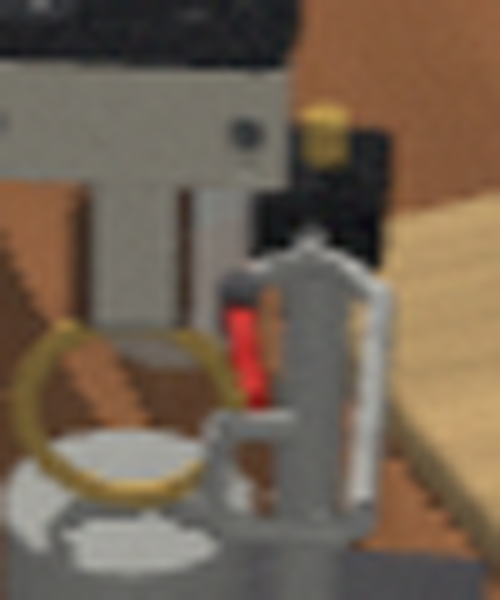

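The ring side at about (238,400) lies just above the lip at row 420 and has the red gate partly open, with its tip at about (258,395). I'll press in along the lip.

arm_command([
  [[0.19,-0.055,0,0,0,0],[0.19,-0.055,0,0,0,0],[0,0,0,0,0,0],[0,0,0,0,0,0]],
])

```text
t: 11.65
tool_pos: [0.5792, 0.2004, 0.1788]
orientation: [-3.111, 0.438, -0.001]
force: [-0.3, 0.1, -1.7]
opening: 0.0135
gripper_force: 40.0
```

arm_command([
  [[0.19,-0.055,0,0,0,0],[0.19,-0.055,0,0,0,0],[0,0,0,0,0,0],[0,0,0,0,0,0]],
])

```text
t: 11.98
tool_pos: [0.583, 0.1992, 0.1787]
orientation: [3.111, -0.438, 0.001]
force: [0.9, 0.8, -3.6]
opening: 0.0139
gripper_force: 40.0
```

arm_command([
  [[0.19,-0.055,0,0,0,0],[0.19,-0.055,0,0,0,0],[0,0,0,0,0,0],[0,0,0,0,0,0]],
])

```text
t: 12.32
tool_pos: [0.5869, 0.1983, 0.179]
orientation: [-3.111, 0.437, -0.002]
force: [0.2, 1.5, -2.0]
opening: 0.014
gripper_force: 40.0
```

```bash
cat >> h.py <<'E'
xh=np.array([.9613,-.2756,0]);u=np.array([-.2756,-.9613,0])
def red(s):
    b,g,r=[s[150-15:175,340:365,i].astype(int) for i in range(3)]
    m=(r>120)&(g<70)&(b<70); yy,xx=np.nonzero(m)
    if len(yy)<4: return None
    return "rows %d-%d"%(yy.min()+135,yy.max()+135),"top x %.1f bottom x %.1f n %d"%(xx[yy<=yy.min()+1].mean()+340,xx[yy>=yy.max()-1].mean()+340,len(xx))
def rep():
    st=monitor.read_state(); p=st["tool_pos"]
    F=np.mean([monitor.read_state()["force"] for _ in range(3)],0)
    print("t %.2f"%st["t"],p,"F x %.1f u %.1f z %.1f"%(F@xh,F@u,F[2]),"depth %.1f u %.1f"%((p-[.568,.209,0])@xh*1e3-6.5,(p-[.575,.2018,0])@u*1e3))
    s=eyes.read_camera("side"); print(red(s)); return s
E
python3 - <<'E'
from h import *
print(red(cv2.imread("pics/side0.png"))); s=rep(); cv2.imwrite("pics/c.png",crop(s,325,120,50,60,10))
E
```

```text
('rows 151-160', 'top x 348.0 bottom x 347.0 n 27')
t 12.32 [0.58691374 0.19828962 0.17898516] F x -0.2 u -1.5 z -2.0 depth 14.6 u 0.1
('rows 155-160', 'top x 347.2 bottom x 347.0 n 15')
```

View pics/c.png

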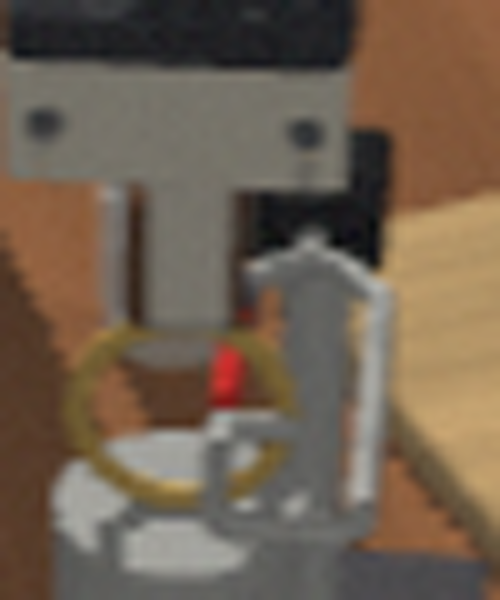

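The gate is shut: its tip is back at about (228,400), in line with the nose. The ring's side, at about (290,400), is inside the hook near the lip end at (295,425). I'll go in gently until the back bar is felt.

arm_command([
  [[0.03,0.1,0,0,0,0],[0.19,-0.055,0,0,0,0],[0.19,-0.055,0,0,0,0],[0.19,-0.055,0,0,0,0],[0,0,0,0,0,0],[0,0,0,0,0,0]],
])

```text
t: 12.87
tool_pos: [0.5925, 0.1975, 0.1786]
orientation: [3.111, -0.438, -0.0]
force: [-0.2, -0.8, -1.4]
opening: 0.0138
gripper_force: 40.0
```

arm_command([
  [[0.1,-0.03,0,0,0,0],[0.1,-0.03,0,0,0,0],[0,0,0,0,0,0],[0,0,0,0,0,0]],
])

```text
t: 13.2
tool_pos: [0.5944, 0.197, 0.1786]
orientation: [3.111, -0.437, -0.0]
force: [-0.0, 0.2, -1.3]
opening: 0.0136
gripper_force: 40.0
```

arm_command([
  [[0.1,-0.03,0,0,0,0],[0,0,0,0,0,0],[0,0,0,0,0,0]],
])

```text
t: 13.45
tool_pos: [0.5953, 0.1967, 0.1786]
orientation: [-3.111, 0.437, 0.0]
force: [0.2, -0.5, -1.4]
opening: 0.0136
gripper_force: 40.0
```

```bash
python3 - <<'E'
from h import *
rep()
E
```

```text
t 13.45 [0.59534631 0.19673036 0.17860101] F x 0.3 u 0.4 z -1.4 depth 23.2 u -0.7
('rows 154-160', 'top x 348.0 bottom x 347.0 n 20')
```

arm_command([
  [[0.1,-0.03,0,0,0,0],[0,0,0,0,0,0],[0,0,0,0,0,0]],
])

```text
t: 13.75
tool_pos: [0.5964, 0.1964, 0.1786]
orientation: [3.111, -0.437, 0.0]
force: [0.4, 0.2, -1.3]
opening: 0.0137
gripper_force: 40.0
```

arm_command([
  [[0.1,-0.03,0,0,0,0],[0,0,0,0,0,0],[0,0,0,0,0,0]],
])

```text
t: 14.0
tool_pos: [0.5974, 0.1961, 0.1786]
orientation: [3.111, -0.437, -0.0]
force: [-0.1, 0.4, -2.1]
opening: 0.014
gripper_force: 40.0
```

arm_command([
  [[0.1,-0.03,0,0,0,0],[0,0,0,0,0,0],[0,0,0,0,0,0]],
])

```text
t: 14.25
tool_pos: [0.5984, 0.1958, 0.1787]
orientation: [-3.111, 0.437, -0.0]
force: [0.6, 0.9, -1.1]
opening: 0.0137
gripper_force: 40.0
```

arm_command([
  [[-0.03,-0.1,0,0,0,0],[-0.03,-0.1,0,0,0,0],[0,0,0,0,0,0],[0,0,0,0,0,0]],
])

```text
t: 14.58
tool_pos: [0.5977, 0.1937, 0.1787]
orientation: [-3.111, 0.437, -0.0]
force: [0.3, -0.2, -1.6]
opening: 0.0133
gripper_force: 40.0
```

arm_command([
  [[-0.03,-0.1,0,0,0,0],[0,0,0,0,0,0],[0,0,0,0,0,0]],
])

```text
t: 14.83
tool_pos: [0.5974, 0.1928, 0.1787]
orientation: [-3.111, 0.437, -0.0]
force: [0.3, -0.8, -1.8]
opening: 0.0138
gripper_force: 40.0
```

arm_command([
  [[-0.03,-0.1,0,0,0,0],[0,0,0,0,0,0],[0,0,0,0,0,0]],
])

```text
t: 15.08
tool_pos: [0.5971, 0.1918, 0.1786]
orientation: [-3.111, 0.438, 0.0]
force: [0.4, -0.4, -1.5]
opening: 0.0138
gripper_force: 40.0
```

```bash
python3 - <<'E'
from h import *
rep()
E
```

```text
t 15.08 [0.59711567 0.19176454 0.17860582] F x 0.5 u 0.3 z -1.5 depth 26.2 u 3.6
('rows 155-160', 'top x 347.7 bottom x 347.0 n 17')
```

arm_command([
  [[-0.055,-0.19,0,0,0,0],[-0.055,-0.19,0,0,0,0],[0,0,0,0,0,0],[0,0,0,0,0,0]],
])

```text
t: 15.47
tool_pos: [0.596, 0.1878, 0.1787]
orientation: [3.111, -0.438, 0.0]
force: [-0.1, -0.6, -1.2]
opening: 0.0139
gripper_force: 40.0
```

arm_command([
  [[-0.055,-0.19,0,0,0,0],[-0.055,-0.19,0,0,0,0],[-0.055,-0.19,0,0,0,0],[0,0,0,0,0,0],[0,0,0,0,0,0]],
])

```text
t: 15.88
tool_pos: [0.5944, 0.1822, 0.1787]
orientation: [-3.111, 0.438, -0.0]
force: [0.6, 0.2, -1.0]
opening: 0.0134
gripper_force: 40.0
```

arm_command([
  [[-0.055,-0.19,0,0,0,0],[-0.055,-0.19,0,0,0,0],[-0.055,-0.19,0,0,0,0],[0,0,0,0,0,0],[0,0,0,0,0,0]],
])

```text
t: 16.3
tool_pos: [0.5927, 0.1764, 0.1786]
orientation: [3.111, -0.438, 0.0]
force: [0.1, -0.1, -1.5]
opening: 0.0136
gripper_force: 40.0
```

```bash
python3 - <<'E'
from h import *
s=rep(); cv2.imwrite("pics/d.png",crop(s,325,120,50,60,10))
E
```

```text
t 16.30 [0.59271604 0.17643955 0.17863448] F x 0.1 u 0.1 z -1.5 depth 26.2 u 19.5
('rows 159-160', 'top x 347.0 bottom x 347.0 n 4')
```

View pics/d.png

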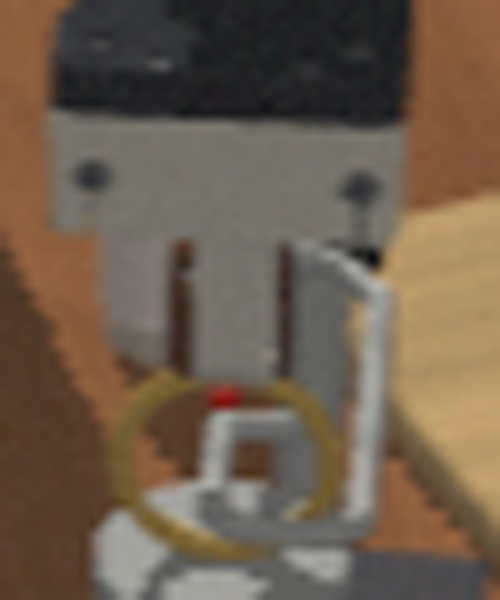

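The ring is past the lip and encircles the nose bar, with its inner side at about (325,455) and the nose bar at column 218. I'll slide towards the closed end.

arm_command([
  [[-0.055,-0.19,0,0,0,0],[-0.055,-0.19,0,0,0,0],[-0.055,-0.19,0,0,0,0],[-0.055,-0.19,0,0,0,0],[-0.055,-0.19,0,0,0,0],[0,0,0,0,0,0],[0,0,0,0,0,0]],
])

```text
t: 16.93
tool_pos: [0.59, 0.167, 0.1787]
orientation: [-3.111, 0.438, -0.0]
force: [-0.1, -0.2, -2.0]
opening: 0.0137
gripper_force: 40.0
```

arm_command([
  [[-0.055,-0.19,0,0,0,0],[-0.055,-0.19,0,0,0,0],[-0.055,-0.19,0,0,0,0],[-0.1,0.03,0,0,0,0],[0,0,0,0,0,0],[0,0,0,0,0,0]],
])

```text
t: 17.43
tool_pos: [0.5873, 0.1617, 0.1787]
orientation: [-3.111, 0.437, -0.0]
force: [0.1, 0.1, -1.6]
opening: 0.0133
gripper_force: 40.0
```

```bash
python3 - <<'E'
from h import *
rep()
E
```

```text
t 17.43 [0.58729574 0.16174859 0.17868668] F x 0.1 u -0.2 z -1.6 depth 25.1 u 35.1
None
```

arm_command([
  [[0,0,-0.4,0,0,0],[0,0,-0.4,0,0,0],[0,0,-0.4,0,0,0],[0,0,-0.2,0,0,0],[0,0,0,0,0,0],[0,0,0,0,0,0]],
])

```text
t: 17.98
tool_pos: [0.5871, 0.1617, 0.1642]
orientation: [3.111, -0.437, -0.001]
force: [-0.6, 1.0, -1.2]
opening: 0.014
gripper_force: 40.0
```

arm_command([
  [[0,0,-0.1,0,0,0],[0,0,-0.1,0,0,0],[0,0,0,0,0,0],[0,0,0,0,0,0]],
])

```text
t: 18.32
tool_pos: [0.5874, 0.1617, 0.1627]
orientation: [-3.111, 0.437, -0.0]
force: [0.2, -0.3, -2.1]
opening: 0.0136
gripper_force: 40.0
```

arm_command([
  [[0,0,-0.1,0,0,0],[0,0,0,0,0,0],[0,0,0,0,0,0]],
])

```text
t: 18.57
tool_pos: [0.5873, 0.1617, 0.1616]
orientation: [-3.111, 0.437, 0.0]
force: [-0.0, 0.4, -1.8]
opening: 0.0138
gripper_force: 40.0
```

arm_command([
  [[0,0,-0.1,0,0,0],[0,0,0,0,0,0],[0,0,0,0,0,0]],
])

```text
t: 18.82
tool_pos: [0.5875, 0.1618, 0.161]
orientation: [-3.111, 0.437, -0.001]
force: [-1.2, 0.2, 2.3]
opening: 0.0134
gripper_force: 40.0
```

arm_command([
  [[0,0,0.03,0,0,0],[0,0,0,0,0,0],[0,0,0,0,0,0]],
])

```text
t: 19.07
tool_pos: [0.5875, 0.1617, 0.1611]
orientation: [-3.111, 0.437, -0.001]
force: [0.4, -0.7, 0.7]
opening: 0.0135
gripper_force: 40.0
```

arm_command([
  [[0,0,0,0,0,0],[0,0,0,0,0,0],[0,0,0,0,0,0],[0,0,0,0,0,0],[0,0,0,0,0,0],[0,0,0,0,0,0]],
], gripper=-0.3)

```text
t: 19.57
tool_pos: [0.5873, 0.1618, 0.1608]
orientation: [3.111, -0.437, -0.0]
force: [0.7, 0.4, 0.4]
opening: 0.0326
gripper_force: 0.0
```

arm_command([
  [[0,0,0.3,0,0,0],[0,0,0.5,0,0,0],[0,0,0.5,0,0,0],[0,0,1,0,0,0],[0,0,1,0,0,0],[0,0,1,0,0,0],[0,0,1.5,0,0,0],[0,0,1.5,0,0,0],[0,0,1.5,0,0,0],[0,0,0,0,0,0],[0,0,0,0,0,0],[0,0,0,0,0,0]],
])

```text
t: 20.57
tool_pos: [0.5872, 0.1617, 0.2485]
orientation: [3.111, -0.437, -0.0]
force: [-1.2, -0.4, -0.1]
opening: 0.0324
gripper_force: 0.0
```

arm_command([
  [[0,0,0,0,0,0],[0,0,0,0,0,0],[0,0,0,0,0,0],[0,0,0,0,0,0],[0,0,0,0,0,0],[0,0,0,0,0,0],[0,0,0,0,0,0],[0,0,0,0,0,0],[0,0,0,0,0,0],[0,0,0,0,0,0],[0,0,0,0,0,0],[0,0,0,0,0,0]],
])

```text
t: 21.57
tool_pos: [0.5873, 0.1617, 0.2489]
orientation: [-3.111, 0.437, 0.0]
force: [-0.0, 0.0, 1.4]
opening: 0.0328
gripper_force: 0.0
```

```bash
python3 - <<'E'
from h import *
s=rep(); cv2.imwrite("pics/e.png",crop(s,310,110,80,90,6)); s2=eyes.read_camera("side"); print(np.abs(s.astype(int)-s2)[110:200,310:390].max())
E
```

```text
t 21.57 [0.58732547 0.16171168 0.24892599] F x -0.0 u 0.0 z 1.4 depth 25.1 u 35.1
('rows 151-153', 'top x 348.0 bottom x 348.0 n 7')
19
```

View pics/e.png

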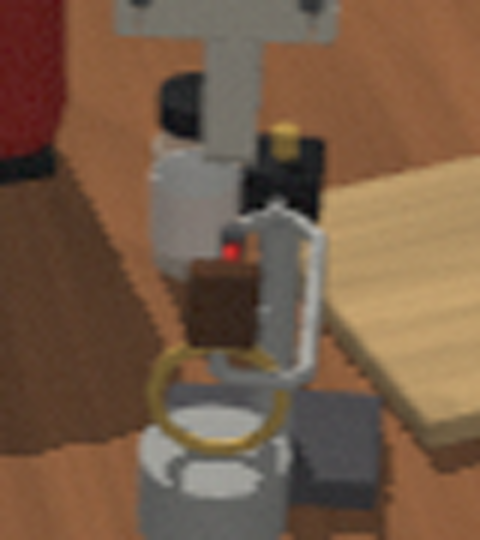

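The cutter hangs upright and still by its ring on the nose bar near the closed end, with the ring centre at about (218,400) and the gripper well above it. One quick numeric check of the y window, using the post position, before I hand it in.

```bash
python3 - <<'E'
from h import *
T2=lambda a,b:((a-400+.5)/4-.5+165,(b-296+.5)/4-.5+165); S2=lambda a,b:((a-400+.5)/4-.5+325,(b+.5)/4-.5+122)
P,e=tri(S2(530,46),T2(455,371)); print("screw",P,e,plane("top",T2(455,371),.172))
q=plane("side",S2(523,242),.012); print("post foot",q)
c=np.array([.5873,.1617,.15])
for o in (P,q,np.array([.643,.286,0])): print("ring rel: x %.1f, beyond nominal tip %.1f"%((c-o)@xh*1e3,(c-o)@u*1e3-77))
E
```

```text
screw [0.64133013 0.28334889 0.16929838] 0.0013074438992621573 [0.6415297  0.28271735 0.172     ]
post foot [0.64456051 0.29029073 0.012     ]
ring rel: x -18.4, beyond nominal tip 54.8
ring rel: x -19.6, beyond nominal tip 62.4
ring rel: x -19.3, beyond nominal tip 57.8
```

```bash
python3 -c "
from plant import ticket
print(ticket.close_job())"
```

```text
the job is handed in; nothing more can be done
None
```

The cutter hangs still and upright by its brass ring on the nose bar near the closed end, the gate is shut behind it, the arm is clear, and the job is handed in at about 22 s with no verdict shown.

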